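# Settle the shaker's drive wheel on the balancing rollers

## Robot

A 6-joint arm with a two-finger parallel gripper is mounted at the origin on the work surface. World frame = base frame: x ahead of the robot, y to its left, z up, the work surface at z = 0. Lengths are in m, angles in degrees, forces in N, time in s.
With the tool pointing down it reaches from about 0.325 to 0.875 m from the base axis. Payload 4.4 kg.
Tool frame: the origin (TCP) lies midway between the tips of the shut fingers; the grasp point (between the pads) lies behind it (grip_point_offset is the y of the grasp point in the tool frame, in m); y points along the fingers, x is the direction in which the jaws open and shut, and the axes are right-handed (so a half turn about y gives the same grasp; the last joint's range is limited). The gripper opens to 85 mm and grips with 20 to 120 N. Pads are 22 mm wide; open, the fingers measure 114 mm over their backs; the gripper's body (76 mm by 85 mm) begins 54 mm behind the grasp point. The pads swing forward as they close: fully open they stand 13 mm farther back than shut.
Start: joints at [67.867, 11.837, 88.321, -0, 79.842, -8.623], TCP at [0.134, 0.559, 0.231] pointing down, gripper open.
Joint ranges: [-156.59, 156.59], [-49.26, 127.26], [12.9, 141.05], [-63.56, 243.56], [4.71, 150.69], [-161.64, 161.64]. Speed limits (degrees/s): [159.86, 159.86, 180, 180, 180, 180].

## Interface

Orientations are given as [roll, pitch, yaw] about the fixed x, y, z axes, in that order (R = Rz(yaw) Ry(pitch) Rx(roll)).
In Python, from cell import * gives the robot as it stands.
- The arm moves only by the tool play_rows, never from a script. Its argument "steps" is one flat list of numbers, 5 for each row, row after row: the opening in per cent of the stroke, from 0 (shut) to 100 (fully open), then the shift along the tool's x, y, z in m, then the turn about the tool's y in rad. A call has 1 to 10 rows; each row shifts and turns the commanded pose from where the row before left it, along the tool's axes as they then stand; what a row does not reach is not made up. A row lasts 1/10 s, in which the tool goes at most 50 mm and 8.59 degrees, less where a joint would pass 70% of its speed; a pose out of reach is approached as far as the arm can. A call is refused whole if a number of a shift passes 0.05 or a number of a turn 0.15, either way. A call with a gripper value outside its range is refused whole. The fingers move at their own pace and stop on an object; "grip_force" is the grip in N (left out, the last holds). Time passes only in rows, so rows that do not move let the fingers close. It gives the time, the measured TCP pose, the force and the opening at its end, in the units of the state.
- get_state(): the state, without advancing time (a new reading comes with each control period).
- read_camera(name): name is "scene" or "top"; returns the picture (480x640x3 uint8, red, green, blue); there is no depth.
- camera_model(name): a dict with "fx", "fy", "cx", "cy" (pixels), "dist_coeffs" ([k1, k2, p1, p2, k3] as OpenCV has them; the pictures are not rectified), "R" (3x3) and "t" (3): a world point X has camera coordinates R X + t. Camera axes: x right, y down, z forward; pixel columns grow to the right and rows downward; lengths in m; the calibration is good to about 2 mm. A picture is of the moment at which its call begins. camera_model takes no time and is no camera call.
- hand_in(): hands the job in, once; it reports no verdict.
Trained networks look in the newest picture that a camera, given by its name, has taken for a name from the list of things; names that differ only in an ending like _2 or _b are one class to them, and where a whole thing is asked for, a point or a joint stands for the part that bears it (a point fixed in the world has none). Each returns a list of dicts, best first, with "score" (0 to 1); they miss things now and then, are a little off and sometimes report something else, mostly with a low value. They report only what shows in the picture. A call takes as long as a camera call. They do not tell look-alikes from the thing itself.
- look_for(camera, query): "xyz" ([x, y, z] in m, in world coordinates, good to about 4 mm: the middle of the surface that is visible of it).
- landmark_of(camera, query): "xyz" ([x, y, z] in m, in world coordinates, good to about 4 mm: a listed point, or the origin of a listed thing).
The state is a dict: "time": time; "joint_positions": joint angles; "joint_velocities": joint speeds; "tau": joint torques, N m; "eef_pos": TCP position; "tool_rot": TCP orientation; "force": force on the tool from outside, world axes, zero at the start; "moment": the same for the moment, N m; "gripper_width": finger opening in m.
Only numpy, scipy, OpenCV 4.12 (cv2) and the standard library are available. Lean on these libraries where they do the work, as an engineer would, in place of code of your own. Each camera call takes 0.05 s, during which the arm holds its last target.

## Task

The bench shaker is being serviced. Take the drive wheel that has the balance weight bolted to one side out of its cradle and set it gently on the roller stand, its shaft lying on the rollers at both ends and the disc in the middle between them; then let go so that it turns freely and comes to rest with its heavy side down. Leave the plain wheel in its cradle.

Things in the scene. Friction and masses are not known exactly. Their poses are not given: they have to be found in the camera images.
- drive_wheel: Aluminium disc, 96 mm diameter, 16 thick, on a 12 mm steel shaft 100 long; hub 26 mm diameter, 5 proud of each face; about 0.5 kg. Origin: disc centre; x along the shaft; y towards the weights. Starts on edge in a low grey cradle, shaft and y level, centre 63 mm above the bench, loose between guides 30 mm high: lift straight up. Upper rim can be gripped across its 16 mm thickness.
- drive_weight (a point): Centre of the drive wheel's balance weight, 33 mm from the disc centre along the wheel's y. It is a dark steel block on each face, on one side of the disc only, 40 long x 18 wide x 6 mm thick, spanning 24 to 42 mm out from the centre, with two bolt heads. Starts level with the shaft, at the disc's side.
- stand_seat (a point): Where the disc centre belongs on the roller stand (grey base 116 x 100 mm), 75 mm above the bench; x: the shaft's direction, either way round; z up. Free white rollers, 24 mm diameter, 12 wide, in pairs at +-33 mm along x, +-12.7 mm along y, tops 0.7 mm below this point: the shaft lies between each pair. Nothing stands higher. A released wheel swings and rests in about 4 s.
- plain_wheel: Bystander: the same disc and shaft without weights, only six small bolt heads in an even ring around the hub. Origin at its centre, x along the shaft. It stands in the other cradle of the same kind and must stay there.
Mind the look-alikes: they are no part of the job. Leave any pink or yellow look-alike of the part that bears stand_seat alone.

How it is judged (in metres and radians):
On the way:
1. the weighted wheel is lifted clear of its cradle (height (world z) of drive_wheel above 0.1 m), for 0.1 s.
At the end, for the whole second after the job is handed in: The weighted wheel lies with its shaft on the rollers (centre within 14 mm of the seat horizontally and 5 mm in height, shaft within 10 degrees of the stand's direction), has turned its weights straight down within 15 degrees and is at rest; the plain wheel is within 20 mm of where it was (horizontal distance between drive_wheel and stand_seat below 0.014 m and z of drive_wheel in the frame of stand_seat between -0.005 and 0.005 m and angle between the x axis of drive_wheel and the x axis of stand_seat, either way round below 0.175 rad and angle between drive_wheel's own y axis and vertical above 2.88 rad and angular speed of drive_wheel below 0.3 rad/s and distance of plain_wheel from where it was at the start of the episode below 0.02 m); the robot touches nothing.
It fails at once if the weighted wheel is dropped on the stand (faster than 0.45 m/s within 15 mm above its seat) (horizontal distance between drive_wheel and stand_seat below 0.04 m and z of drive_wheel in the frame of stand_seat below 0.015 m and linear speed of drive_wheel above 0.45 m/s).
It fails at once if the plain wheel is moved out of its place (distance of plain_wheel from where it was at the start of the episode above 0.03 m).
It also fails if it takes over 40 s, if anything falls off the work surface, if the arm or the gripper's body presses on something with over 40 N, if the wrist force passes 120 N, or if a joint passes its speed limit or range.

## Working session

There is one attempt and no reset: what is moved stays moved. The work goes in short steps, Python scripts to look and compute and a tool call to move; the robot and the scene stay as the last step left them, time stands still between calls to the robot, and variables do not carry over. Pictures are saved under pics/ and viewed, and the job is handed in when it is done.

Besides the shell and the picture viewer there is one more tool, called after ">>>" by a JSON object that holds its "method" and its "body". play_rows: Moves the arm, as the interface text tells. Its arguments: {"type":"object","properties":{"steps":{"type":"array","items":{"type":"number"}},"grip_force":{"type":"number"}},"required":["steps"]}

```bash
ls; mkdir -p pics
python3 - <<'E'
from cell import *
import cv2
print(get_state())
try: print(grip_point_offset)
except Exception as e: print(e)
for c in ["scene","top"]:
    im=read_camera(c); cv2.imwrite(f"pics/{c}0.png",im[:,:,::-1])
    m=camera_model(c); print(m)
    for q in ["drive_wheel","drive_weight","stand_seat","plain_wheel"]:
        for f in (look_for,landmark_of):
            try: print(c,q,f.__name__,[(d['score'],[round(float(v),4) for v in d['xyz']]) for d in f(c,q)])
            except Exception as e: print(c,q,e)
print(get_state()['time'])
E
```

```text
pics
{'time': 0.0, 'joint_positions': array([ 6.78664889e+01,  1.18857079e+01,  8.84049823e+01,  1.84961237e-03,
        7.98410392e+01, -8.62287379e+00]), 'joint_velocities': array([-0.04444932,  0.01230326, -0.00243383, -0.11254986,  0.03457455,
        0.04195379]), 'tau': array([ 7.07068211e-04, -3.83034217e+01, -2.91599214e+01, -2.70779350e-05,
        1.04073770e-02, -2.45263905e-06]), 'eef_pos': array([0.13404756, 0.55838203, 0.23010978]), 'tool_rot': array([-89.97845048,   0.12996753,  76.48905883]), 'force': array([-0.50298942,  0.4565359 ,  0.2699989 ]), 'moment': array([ 0.05303417, -0.03711214,  0.02731445]), 'gripper_width': 0.08536768817849835}
-0.0187
{'fx': 536.6404847725971, 'fy': 536.6404847725971, 'cx': 314.9111071602705, 'cy': 250.42186001461036, 'dist_coeffs': array([-0.0661069,  0.       ,  0.       ,  0.       ,  0.       ]), 'R': array([[ 2.66785868e-01,  9.63755522e-01,  7.71460671e-04],
       [ 8.16857982e-01, -2.25696900e-01, -5.30852095e-01],
       [-5.11437521e-01,  1.42254010e-01, -8.47464134e-01]]), 't': array([-0.08464599, -0.30573763,  1.43397671])}
[... 1083 characters left out ...]
array([0.0068905 , 0.42617783, 0.99242958])}
top drive_wheel call [(0.77, [0.4789, 0.2174, 0.0797])]
top drive_wheel call [(0.66, [0.4878, 0.2188, 0.0618])]
top drive_weight call [(0.97, [0.4816, 0.2231, 0.0825])]
top drive_weight call [(0.66, [0.489, 0.2566, 0.0641]), (0.57, [0.4882, 0.2215, 0.0587])]
top stand_seat call [(0.8, [0.2646, -0.2484, 0.0104]), (0.73, [0.416, -0.3477, 0.0119]), (0.61, [0.264, 0.2927, 0.0103]), (0.6, [0.5358, 0.0007, 0.01])]
top stand_seat call [(0.96, [0.2638, 0.2998, 0.0716]), (0.94, [0.4161, -0.3557, 0.0733]), (0.84, [0.5395, 0.0013, 0.0738]), (0.57, [0.2659, -0.2563, 0.0783])]
top plain_wheel call []
top plain_wheel call [(0.68, [0.5326, -0.2357, 0.0627])]
0.9
```

View pics/scene0.png

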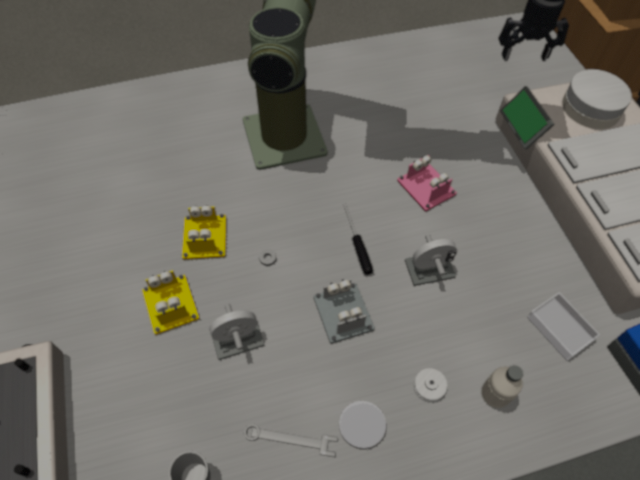

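View pics/top0.png

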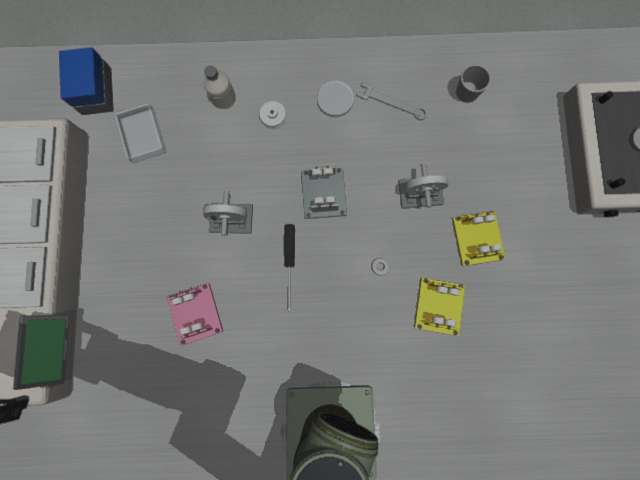

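The scene shows two wheels, at scene (436,255) / top (225,212) and at (233,325) / (426,184). The grey stand is at (343,308) / (323,192), with pink (427,183) and yellow (205,233), (170,300) look-alikes. Next I take close crops of the wheels and the stand.

Run:
```python
import cv2,numpy as np
s=cv2.imread("pics/scene0.png");t=cv2.imread("pics/top0.png")
def c(im,x,y,w=35): return cv2.resize(im[y-w:y+w,x-w:x+w],(260,260),interpolation=cv2.INTER_CUBIC)
cv2.imwrite("pics/crop0.png",np.vstack([np.hstack([c(s,436,258),c(s,235,328),c(s,343,308)]),np.hstack([c(t,225,213),c(t,424,187),c(t,324,192)])]))
```

```text
(no output)
```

View pics/crop0.png

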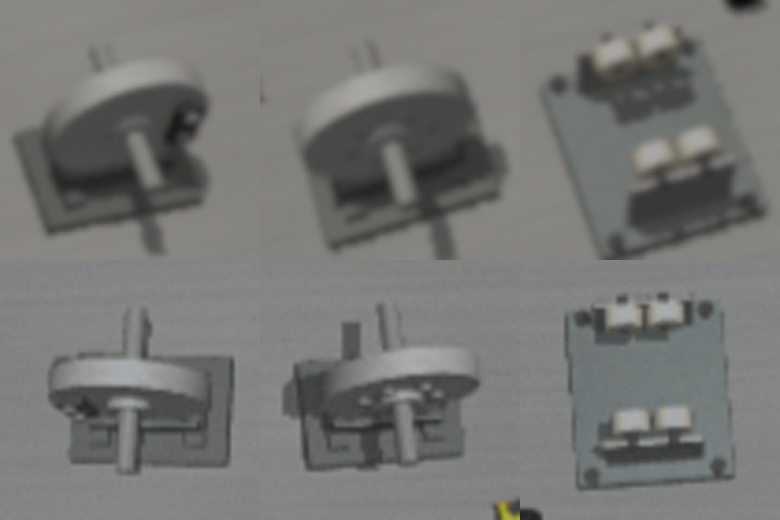

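```bash
cat > h.py <<'E'
from cell import *
import cv2,numpy as np
from scipy.optimize import least_squares
M={c:camera_model(c) for c in("scene","top")}
def proj(c,P):
    m=M[c];K=np.array([[m['fx'],0,m['cx']],[0,m['fy'],m['cy']],[0,0,1.]])
    return cv2.projectPoints(np.atleast_2d(P).astype(float),cv2.Rodrigues(m['R'])[0],m['t'],K,m['dist_coeffs'])[0][:,0]
def fr(x,y,z,yaw,L):
    c,s=np.cos(yaw),np.sin(yaw);L=np.atleast_2d(L)
    return np.c_[x+c*L[:,0]-s*L[:,1],y+s*L[:,0]+c*L[:,1],z+L[:,2]]
E
cat > fit.py <<'E'
from h import *
k=70/260
S=lambda o,p:np.array(o)+(np.array(p)+.5)*k-.5
# stand rollers: far(-x) pair... order in top: far-left, far-right, near-left, near-right ; far = +x, left=+y
top=S((289,157),[(104,56),(147,53),(111,160),(153,158)]); rt=[(33,12.7),(33,-12.7),(-33,12.7),(-33,-12.7)]
sc=S((308,273),[(93,57),(138,44),(136,158),(178,145)]); rs=[(-33,-12.7),(-33,12.7),(33,-12.7),(33,12.7)]
A=lambda r,z:np.c_[np.array(r)/1e3,np.full(len(r),z)]
def res(p,split=False):
    a=proj("top",fr(p[0],p[1],0,p[2],A(rt,.066)))-top
    b=proj("scene",fr(p[0],p[1],0,p[2],A(rs,.066)))-sc
    return (a,b) if split else np.r_[a.ravel(),b.ravel()]
r=least_squares(res,[.54,0,0]);print("stand",r.x,np.degrees(r.x[2]));print(res(r.x,1))
# wheel shaft ends (yaw-dependent), click ends: top far(+x), near(-x); scene near(-x)hidden? 
def wheel(tp,sp,g):
    def res(p):
        a=proj("top",fr(p[0],p[1],0.063,p[2],[(.05,0,.003),(-.05,0,.003)]))-tp
        b=proj("scene",fr(p[0],p[1],0.063,p[2],[(-.05,0,.003),(.05,0,.0)]))-sp
        return np.r_[a.ravel(),b.ravel()]
    r=least_squares(res,g);print("wheel",r.x,np.degrees(r.x[2]),r.fun.round(1))
wheel(S((190,178),[(135,50),(127,208)]),S((401,223),[(98,50),(152,182)]),[.49,.22,0])
wheel(S((389,152),[(387-260,306-260),(407-260,462-260)]),S((200,293),[(102,48),(403-260,202)]),[.53,-.23,0])
E
python3 fit.py
```

```text
stand [5.40596010e-01 7.58180337e-05 4.64698783e-02] 2.6625279008877647
(array([[-0.22637122, -0.25458723],
       [-0.63354269, -0.26868049],
       [-0.09078403, -0.02887731],
       [-0.11013383, -0.32093481]]), array([[ 0.1943902 , -0.28015273],
       [-0.43280909, -0.12617239],
       [-0.67513336, -0.03927768],
       [-0.19473823, -0.09427621]]))
wheel [ 0.48494653  0.2217382  -0.0406558 ] -2.329405984055148 [-0.2 -0.8 -0.4  0.3 -0.8 -1.9  0.1  1.4]
wheel [ 0.53561717 -0.23136041  0.05136054] 2.94274227949086 [ 0.6 -1.   0.3 -0.2 -0.3 -2.   0.8  0.7]
```

```bash
cat > ov.py <<'E'
from h import *
def draw(src,out,W,St):
    ims=[]
    th=np.linspace(0,2*np.pi,60)
    for c,cs in (("scene",[(436,258),(343,308)]),("top",[(225,213),(324,192)])):
        im=cv2.resize(cv2.imread(f"pics/{c}{src}.png"),None,fx=6,fy=6,interpolation=cv2.INTER_CUBIC)
        pl=[]
        for xo in(-.008,.008): pl.append((fr(*W,np.c_[0*th+xo,.048*np.cos(th),.048*np.sin(th)]),(0,255,0)))
        for y in(-.006,.006): pl.append((fr(*W,[(-.05,y,0),(.05,y,0)]),(0,0,255)))
        for a in(-.033,.033):
            for b in(-.0127,.0127):
                for d in(-.006,.006): pl.append((fr(*St,np.c_[0*th+a+d,b+.012*np.cos(th),-.0127+.012*np.sin(th)]),(255,0,0)))
        for P,col in pl:
            q=((proj(c,P)+.5)*6-.5); cv2.polylines(im,[q.round().astype(int)],False,col,1)
        for x,y in cs: ims.append(cv2.resize(im[6*(y-32):6*(y+32),6*(x-32):6*(x+32)],(390,290) if 0 else (300,300)))
    cv2.imwrite(out,np.vstack([np.hstack(ims[:2]),np.hstack(ims[2:])]))
if __name__=="__main__":
    draw("0","pics/ov0.png",(.486,.221,.063,-.04),(.5405,.0001,.075,.0465))
E
python3 ov.py
```

```text
(no output)
```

View pics/ov0.png

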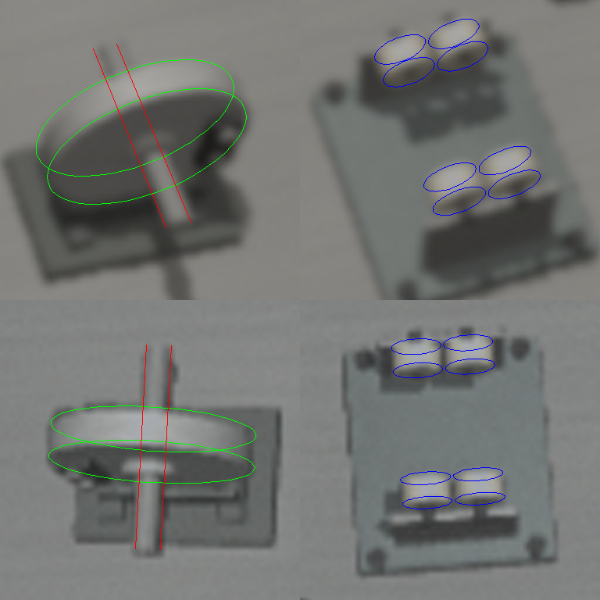

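>>> {"method": "play_rows", "body": {"steps": [100,-0.039,0,-0.009,0,100,-0.039,0,-0.009,0,100,-0.039,0,-0.009,0,100,-0.039,0,-0.009,0]}}

```text
time: 1.3
eef_pos: [0.1327, 0.3976, 0.2312]
tool_rot: [-90.0, 0.0, 76.5]
force: [-0.2, -1.1, 1.5]
gripper_width: 0.0852
```

The overlays match within about 2 mm. The wheel to take is at scene (436,255): its dark weight block shows on the +y side. Next I turn the tool.

>>> {"method": "play_rows", "body": {"steps": [100,0,0,0,0.1375,100,0,0,0,0.1375,100,0,0,0,0.1375,100,0,0,0,0.1375,100,0,0,0,0.1375,100,0,0,0,0.1375,100,0,0,0,0.1375,100,0,0,0,0.1375,100,0,0,0,0.1375,100,0,0,0,0.1375]}}

```text
time: 2.3
eef_pos: [0.1329, 0.399, 0.2315]
tool_rot: [-90.0, -0.0, -2.6]
force: [0.6, -0.0, -0.1]
gripper_width: 0.0856
```

>>> {"method": "play_rows", "body": {"steps": [100,0.036,0,-0.0164,0,100,0.036,0,-0.0164,0,100,0.036,0,-0.0164,0,100,0.036,0,-0.0164,0,100,0.036,0,-0.0164,0,100,0.036,0,-0.0164,0,100,0.036,0,-0.0164,0,100,0.036,0,-0.0164,0,100,0.036,0,-0.0164,0,100,0.036,0,-0.0164,0]}}

```text
time: 3.3
eef_pos: [0.4875, 0.2198, 0.2314]
tool_rot: [-90.0, -0.0, -2.3]
force: [0.1, -0.4, -0.1]
gripper_width: 0.0855
```

>>> {"method": "play_rows", "body": {"steps": [100,0,0,0,0,100,0,0,0,0]}}

```text
time: 3.5
eef_pos: [0.4863, 0.2203, 0.231]
tool_rot: [-90.0, 0.1, -2.4]
force: [0.2, 0.2, -0.4]
gripper_width: 0.0853
```

Run:
```python
from h import *
s=get_state();print(s['eef_pos'],s['tool_rot'])
ims=[]
for c,(x,y) in(("scene",(436,240)),("top",(225,213))):
    im=read_camera(c)[:,:,::-1];ims.append(cv2.resize(im[y-50:y+50,x-50:x+50],(400,400),interpolation=cv2.INTER_CUBIC))
cv2.imwrite("pics/ab.png",np.hstack(ims))
```

```text
[0.48625636 0.22027785 0.23096838] [-8.99929601e+01  6.79387881e-02 -2.38958923e+00]
```

View pics/ab.png

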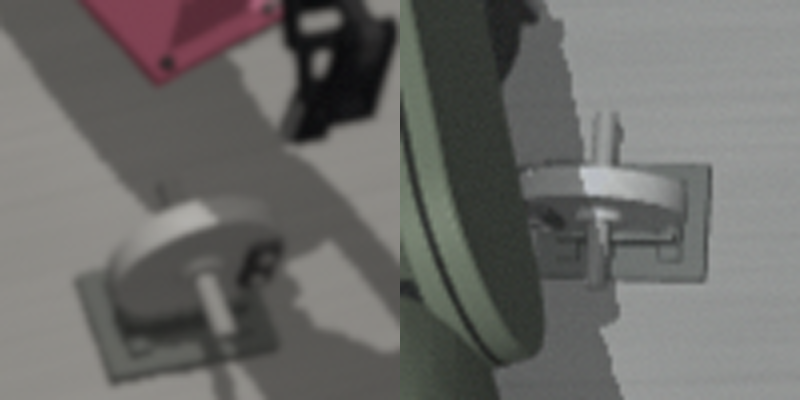

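Both views show the gripper above the wheel, and the dark weight block is confirmed on this wheel. I'm descending.

>>> {"method": "play_rows", "body": {"steps": [100,0,0.02,0,0,100,0,0.02,0,0,100,0,0.02,0,0,100,0,0.02,0,0,100,0,0.02,0,0,100,0,0.01,0,0,100,0,0.01,0,0,100,0,0.01,0,0,100,0,0.01,0,0,100,0,0.01,0,0], "grip_force": 40}}

```text
time: 4.6
eef_pos: [0.4865, 0.2209, 0.0811]
tool_rot: [-90.0, -0.1, -2.3]
force: [0.6, 0.6, -0.0]
gripper_width: 0.0852
```

>>> {"method": "play_rows", "body": {"steps": [15,0,0,0,0,10,0,0,0,0,0,0,0,0,0,0,0,0,0,0,0,0,0,0,0,0,0,0,0,0,0,0,0,0,0,0,0,0,0,0], "grip_force": 40}}

```text
time: 5.4
eef_pos: [0.4865, 0.2208, 0.0819]
tool_rot: [-90.0, -0.1, -2.3]
force: [-0.5, -0.0, 3.6]
gripper_width: 0.0155
```

>>> {"method": "play_rows", "body": {"steps": [0,0,0,0,0,0,0,-0.005,0,0,0,0,-0.01,0,0,0,0,-0.015,0,0,0,0,-0.015,0,0,0,0,-0.015,0,0,0,0,-0.015,0,0,0,0,-0.015,0,0,0,0,-0.01,0,0,0,0,0,0,0], "grip_force": 70}}

```text
time: 6.4
eef_pos: [0.4869, 0.221, 0.1828]
tool_rot: [-89.9, -0.2, -2.3]
force: [0.4, -0.5, -3.4]
gripper_width: 0.0151
```

Run:
```python
from h import *
s=get_state();print(s['eef_pos'],s['tool_rot'],s['force'],s['moment'],s['gripper_width'])
im=read_camera("scene")[:,:,::-1];x,y=436,230
cv2.imwrite("pics/lift.png",cv2.resize(im[y-50:y+50,x-50:x+50],(500,500),interpolation=cv2.INTER_CUBIC))
print(landmark_of("scene","drive_wheel"),landmark_of("scene","drive_weight"))
```

```text
[0.48692744 0.22102071 0.18280259] [-89.94616658  -0.16234878  -2.28907774] [ 0.40723408 -0.47719135 -3.37479112] [0.02360378 0.00561188 0.01828249] 0.015145857187633224
[{'xyz': [0.4875, 0.2218, 0.1626], 'score': 0.65}] [{'xyz': [0.4896, 0.2568, 0.163], 'score': 0.64}]
```

View pics/lift.png

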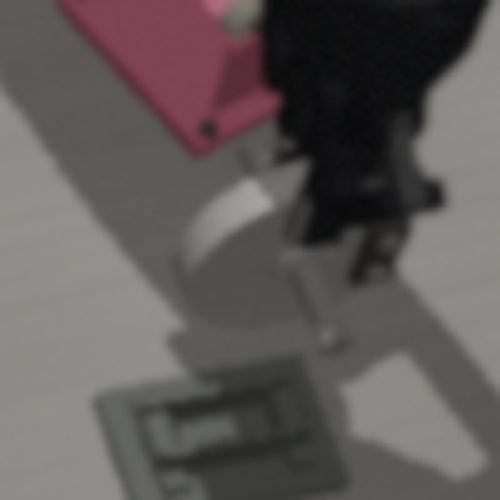

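>>> {"method": "play_rows", "body": {"steps": [0,0,0,0,-0.0433,0,0,0,0,-0.0433]}}

```text
time: 6.75
eef_pos: [0.4851, 0.2204, 0.1799]
tool_rot: [-90.0, 0.2, 2.8]
force: [0.0, -0.6, -4.6]
gripper_width: 0.0147
```

>>> {"method": "play_rows", "body": {"steps": [0,0.0044,0,-0.01,0,0,0.0044,0,-0.02,0,0,0.0044,0,-0.028,0,0,0.0044,0,-0.028,0,0,0.0044,0,-0.028,0,0,0.0044,0,-0.028,0,0,0.0044,0,-0.028,0,0,0.0044,0,-0.025,0,0,0.0044,0,-0.018,0,0,0.0044,0,-0.01,0]}}

```text
time: 7.75
eef_pos: [0.5402, -0.0023, 0.1805]
tool_rot: [-90.0, 0.1, 2.5]
force: [-0.5, -0.5, -4.7]
gripper_width: 0.0153
```

>>> {"method": "play_rows", "body": {"steps": [0,0,0.01,0,0,0,0,0.015,0,0,0,0,0.015,0,0,0,0,0.015,0,0,0,0,0.01,0,0,0,0,0,0,0,0,0,0,0,0]}}

```text
time: 8.45
eef_pos: [0.5403, 0.0005, 0.1161]
tool_rot: [-90.0, 0.0, 2.7]
force: [0.1, -0.3, -3.6]
gripper_width: 0.0148
```

Run:
```python
from h import *
s=get_state();print(s['eef_pos'],s['tool_rot'],s['force'],s['moment'],s['gripper_width'])
ims=[]
e=s['eef_pos'];W=(e[0],e[1]+.0007,e[2]-.0182,np.radians(s['tool_rot'][2]));print(W)
th=np.linspace(0,2*np.pi,60)
for c,(x,y) in(("scene",(343,300)),("top",(324,190))):
    im=read_camera(c)[:,:,::-1].copy();im=cv2.resize(im,None,fx=6,fy=6,interpolation=cv2.INTER_CUBIC);o=im.copy()
    pl=[fr(*W,np.c_[0*th+xo,.048*np.cos(th),.048*np.sin(th)]) for xo in(-.008,.008)]+[fr(*W,[(-.05,yy,0),(.05,yy,0)]) for yy in(-.006,.006)]
    for P in pl: cv2.polylines(o,[((proj(c,P)+.5)*6-.5).round().astype(int)],False,(0,255,0),1)
    f=lambda i:cv2.resize(i[6*(y-40):6*(y+40),6*(x-40):6*(x+40)],(300,300))
    ims.append(np.vstack([f(im),f(o)]))
cv2.imwrite("pics/over.png",np.hstack(ims))
for c in("scene","top"):print(c,landmark_of(c,"drive_wheel"),landmark_of(c,"drive_weight"))
```

```text
[5.40295586e-01 4.89230992e-04 1.16100621e-01] [-8.99856367e+01  2.42913232e-02  2.70008991e+00] [ 0.10654791 -0.29948137 -3.58993289] [-0.0051598  -0.01181935  0.05754314] 0.014756956331358961
(np.float64(0.54029558620075), np.float64(0.001189230992186146), np.float64(0.09790062149054499), np.float64(0.04712545904359933))
scene [{'xyz': [0.5392, -0.0012, 0.0992], 'score': 0.78}] [{'xyz': [0.5384, 0.0308, 0.097], 'score': 0.9}]
top [] []
```

View pics/over.png

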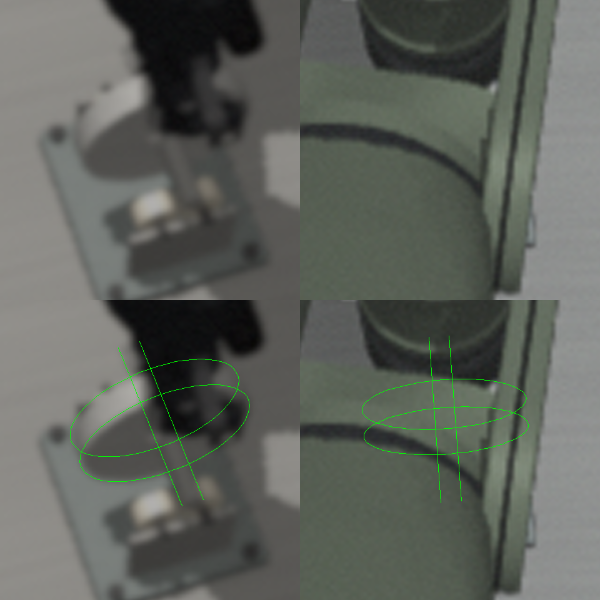

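The overlay agrees and the shaft is above the roller gap, so I lower in small guarded steps.

>>> {"method": "play_rows", "body": {"steps": [0,0,0.004,0,0,0,0,0.004,0,0,0,0,0.004,0,0,0,0,0.003,0,0,0,0,0.002,0,0,0,0,0,0,0]}}

```text
time: 9.35
eef_pos: [0.54, 0.0001, 0.0987]
tool_rot: [-90.0, 0.1, 2.7]
force: [-0.9, -0.5, -4.1]
gripper_width: 0.0146
```

>>> {"method": "play_rows", "body": {"steps": [0,0,0.001,0,0,0,0,0.001,0,0,0,0,0,0,0]}}

```text
time: 9.65
eef_pos: [0.5404, 0.0, 0.0972]
tool_rot: [-90.0, 0.0, 2.7]
force: [-1.0, -0.5, -3.9]
gripper_width: 0.0147
```

>>> {"method": "play_rows", "body": {"steps": [0,0,0.001,0,0,0,0,0.001,0,0,0,0,0,0,0]}}

```text
time: 9.95
eef_pos: [0.5402, 0.0, 0.0951]
tool_rot: [-90.0, 0.0, 2.7]
force: [-0.9, 0.2, -4.2]
gripper_width: 0.0154
```

>>> {"method": "play_rows", "body": {"steps": [0,0,0.001,0,0,0,0,0,0,0]}}

```text
time: 10.15
eef_pos: [0.5405, -0.0003, 0.0944]
tool_rot: [-90.0, -0.0, 2.7]
force: [0.2, -1.7, -2.9]
gripper_width: 0.0151
```

>>> {"method": "play_rows", "body": {"steps": [0,0,0.001,0,0,0,0,0,0,0]}}

```text
time: 10.35
eef_pos: [0.5406, -0.0007, 0.0939]
tool_rot: [-90.1, -0.0, 2.7]
force: [-2.3, -3.8, 1.4]
gripper_width: 0.0149
```

Run:
```python
from h import *
s=get_state();print(s['eef_pos'],s['force'],s['moment'])
im=read_camera("scene")[:,:,::-1];x,y=345,305
cv2.imwrite("pics/low.png",cv2.resize(im[y-40:y+40,x-40:x+40],(560,560),interpolation=cv2.INTER_CUBIC))
```

```text
[ 0.54056728 -0.00069916  0.09390814] [-2.2735741  -3.84377307  1.38299509] [-0.61403661  0.38081731  0.04898105]
```

View pics/low.png

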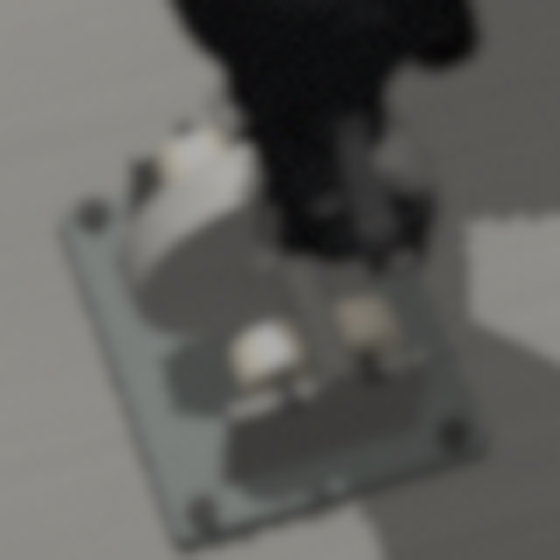

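The shaft has touched the +y rollers and shows about 4 N sideways, so I shift 1.5 mm toward −y and lower slightly.

>>> {"method": "play_rows", "body": {"steps": [0,0,0,-0.001,0,0,0,0,0,0]}}

```text
time: 10.6
eef_pos: [0.5406, -0.0009, 0.0938]
tool_rot: [-90.0, -0.0, 2.7]
force: [-3.0, -1.3, 4.1]
gripper_width: 0.0149
```

>>> {"method": "play_rows", "body": {"steps": [0,0,0.0005,-0.0005,0,0,0,0,0,0]}}

```text
time: 10.8
eef_pos: [0.5406, -0.001, 0.0937]
tool_rot: [-90.0, -0.0, 2.7]
force: [-5.6, 0.8, 7.5]
gripper_width: 0.0149
```

>>> {"method": "play_rows", "body": {"steps": [25,0,0,0,0,35,0,0,0,0,60,0,0,0,0,80,0,0,0,0,80,0,0,0,0], "grip_force": 20}}

```text
time: 11.3
eef_pos: [0.5405, -0.0014, 0.0926]
tool_rot: [-90.0, -0.0, 2.7]
force: [-0.1, -0.1, -0.2]
gripper_width: 0.0682
```

>>> {"method": "play_rows", "body": {"steps": [80,0,-0.005,0,0,80,0,-0.01,0,0,80,0,-0.02,0,0,80,0,-0.02,0,0,80,0,-0.02,0,0,80,0,-0.02,0,0,80,0,-0.02,0,0,80,0,-0.02,0,0,80,0,-0.02,0,0,80,0,0,0,0]}}

```text
time: 12.3
eef_pos: [0.5429, -0.0018, 0.2524]
tool_rot: [-90.1, -0.5, 2.7]
force: [-0.1, -0.6, 0.7]
gripper_width: 0.0681
```

```bash
cat > look.py <<'E'
from h import *
import sys
s=get_state();print(s['time'],s['eef_pos'],s['force'])
ims=[]
for c,(x,y) in(("scene",(345,305)),("top",(324,192))):
    im=read_camera(c)[:,:,::-1];ims.append(cv2.resize(im[y-40:y+40,x-40:x+40],(400,400),interpolation=cv2.INTER_CUBIC))
cv2.imwrite(sys.argv[1],np.hstack(ims))
for c in("scene","top"):
  for q in("drive_wheel","drive_weight","plain_wheel"):print(c,q,landmark_of(c,q))
E
python3 look.py pics/rel1.png
```

```text
12.3 [ 0.54287822 -0.00182373  0.25238465] [-0.05601578 -0.60877598  0.66628402]
scene drive_wheel [{'xyz': [0.5398, -0.0017, 0.0786], 'score': 0.56}]
scene drive_weight [{'xyz': [0.539, -0.0065, 0.0445], 'score': 0.98}]
scene plain_wheel [{'xyz': [0.5349, -0.2301, 0.0618], 'score': 0.72}, {'xyz': [0.5415, 0.0011, 0.0728], 'score': 0.65}]
top drive_wheel []
top drive_weight []
top plain_wheel [{'xyz': [0.5346, -0.2315, 0.0589], 'score': 0.6}]
```

View pics/rel1.png

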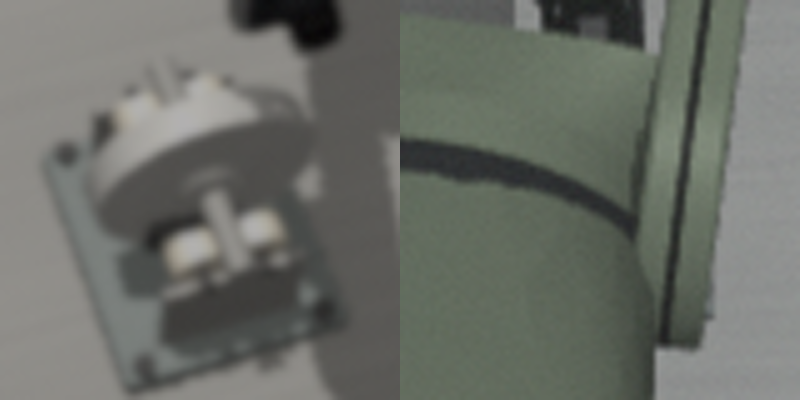

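The wheel lies on the rollers and the weight is swinging down. I wait 5 s for it to settle, moving the arm aside so the top camera can see.

>>> {"method": "play_rows", "body": {"steps": [80,0,0,0.03,0,80,0,0,0.03,0,80,0,0,0.03,0,80,0,0,0.03,0,80,0,0,0.03,0,80,0,0,0.03,0,80,0,0,0.02,0,80,0,0,0,0,80,0,0,0,0,80,0,0,0,0]}}

```text
time: 13.7
eef_pos: [0.5311, 0.1974, 0.2474]
tool_rot: [-90.0, 0.0, 2.6]
force: [-0.4, -0.6, 0.4]
gripper_width: 0.0683
```

>>> {"method": "play_rows", "body": {"steps": [80,0,0,0,0,80,0,0,0,0,80,0,0,0,0,80,0,0,0,0,80,0,0,0,0,80,0,0,0,0,80,0,0,0,0,80,0,0,0,0,80,0,0,0,0,80,0,0,0,0]}}

```text
time: 14.7
eef_pos: [0.5311, 0.1984, 0.2478]
tool_rot: [-90.0, -0.0, 2.7]
force: [0.8, 0.7, -0.1]
gripper_width: 0.0682
```

>>> {"method": "play_rows", "body": {"steps": [80,0,0,0,0,80,0,0,0,0,80,0,0,0,0,80,0,0,0,0,80,0,0,0,0,80,0,0,0,0,80,0,0,0,0,80,0,0,0,0,80,0,0,0,0,80,0,0,0,0]}}

```text
time: 15.7
eef_pos: [0.5312, 0.1983, 0.2478]
tool_rot: [-90.0, 0.0, 2.7]
force: [0.2, 0.7, 0.6]
gripper_width: 0.0683
```

>>> {"method": "play_rows", "body": {"steps": [80,0,0,0,0,80,0,0,0,0,80,0,0,0,0,80,0,0,0,0,80,0,0,0,0,80,0,0,0,0,80,0,0,0,0,80,0,0,0,0,80,0,0,0,0,80,0,0,0,0]}}

```text
time: 16.7
eef_pos: [0.5311, 0.1983, 0.2478]
tool_rot: [-90.0, -0.0, 2.7]
force: [-0.5, -0.5, -0.5]
gripper_width: 0.0683
```

```bash
python3 look.py pics/rel2.png
```

```text
16.7 [0.53114456 0.19831972 0.24779408] [-0.45524298 -0.47153214 -0.48411617]
scene drive_wheel [{'xyz': [0.5403, -0.0057, 0.0737], 'score': 0.81}]
scene drive_weight [{'xyz': [0.5416, -0.0066, 0.0426], 'score': 0.59}]
scene plain_wheel [{'xyz': [0.5362, -0.232, 0.0604], 'score': 0.89}]
top drive_wheel [{'xyz': [0.5415, 0.0001, 0.0736], 'score': 0.62}]
top drive_weight [{'xyz': [0.5431, -0.0038, 0.0392], 'score': 0.81}]
top plain_wheel [{'xyz': [0.536, -0.2338, 0.059], 'score': 0.88}]
```

View pics/rel2.png

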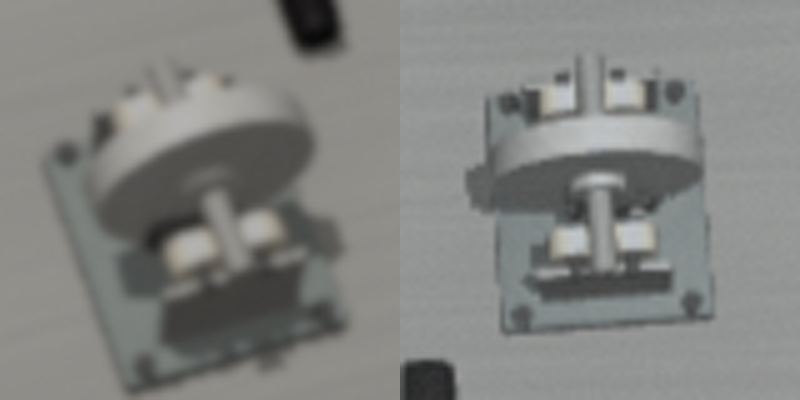

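>>> {"method": "play_rows", "body": {"steps": [80,0,0,0,0,80,0,0,0,0,80,0,0,0,0,80,0,0,0,0,80,0,0,0,0,80,0,0,0,0,80,0,0,0,0,80,0,0,0,0,80,0,0,0,0,80,0,0,0,0]}}

```text
time: 18.1
eef_pos: [0.5312, 0.1983, 0.2478]
tool_rot: [-90.0, -0.0, 2.7]
force: [-0.5, 0.3, 0.5]
gripper_width: 0.0687
```

```bash
python3 look.py pics/rel3.png; python3 -c "
import cv2,numpy as np
print(np.abs(cv2.imread('pics/rel2.png').astype(int)-cv2.imread('pics/rel3.png')).max())"
```

```text
18.1 [0.53116685 0.19831587 0.24778621] [-0.50989219  0.28960742  0.50485754]
scene drive_wheel [{'xyz': [0.5405, 0.0009, 0.075], 'score': 0.57}]
scene drive_weight [{'xyz': [0.5396, -0.0059, 0.0466], 'score': 0.9}]
scene plain_wheel [{'xyz': [0.5363, -0.2291, 0.0608], 'score': 0.62}]
top drive_wheel [{'xyz': [0.5421, 0.0009, 0.0745], 'score': 0.66}]
top drive_weight [{'xyz': [0.5417, -0.004, 0.0415], 'score': 0.96}, {'xyz': [0.5362, -0.234, 0.0607], 'score': 0.64}]
top plain_wheel [{'xyz': [0.5332, -0.2332, 0.0642], 'score': 0.78}]
8
```

View pics/rel3.png

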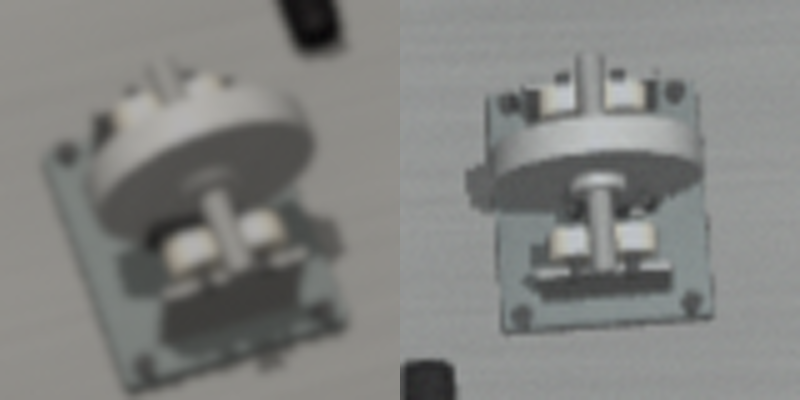

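The wheel is at rest. The network puts the weight about 5 mm toward −y, which would be roughly 8°. I check that angle with an overlay before handing in.

Run:
```python
from h import *
top=read_camera("top")[:,:,::-1];sc=read_camera("scene")[:,:,::-1]
rows=[]
for c,im,(x,y) in(("top",top,(324,197)),("scene",sc,(345,305))):
    r=[]
    for a in(None,0,8,16):
        w=22 if c=="top" else 26
        o=cv2.resize(im,None,fx=12,fy=12,interpolation=cv2.INTER_CUBIC)
        if a is not None:
            A=np.radians(a) # tilt: weights toward -y
            d=np.array([0,-np.sin(A),-np.cos(A)]);t=np.array([0,np.cos(A),-np.sin(A)])
            for xo in(-.008,-.014):
                L=[np.array([xo,0,0])+d*q+t*s for q,s in((.024,-.02),(.024,.02),(.042,.02),(.042,-.02),(.024,-.02))]
                P=fr(.5410,.0005,.075,.0465,L);cv2.polylines(o,[((proj(c,P)+.5)*12-.5).round().astype(int)],False,(0,0,255),2)
            th=np.linspace(0,2*np.pi,90);P=fr(.5410,.0005,.075,.0465,np.c_[0*th-.008,.048*np.cos(th),.048*np.sin(th)])
            cv2.polylines(o,[((proj(c,P)+.5)*12-.5).round().astype(int)],False,(0,255,0),2)
        k=o[12*(y-w):12*(y+w),12*(x-w):12*(x+w)];r.append(cv2.convertScaleAbs(cv2.resize(k,(400,300) if 0 else (300,300)),alpha=1.6))
    rows.append(np.vstack([np.hstack(r[:2]),np.hstack(r[2:])]))
cv2.imwrite("pics/wt_top.png",rows[0]);cv2.imwrite("pics/wt_sc.png",rows[1])
```

```text
(no output)
```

View pics/wt_top.png

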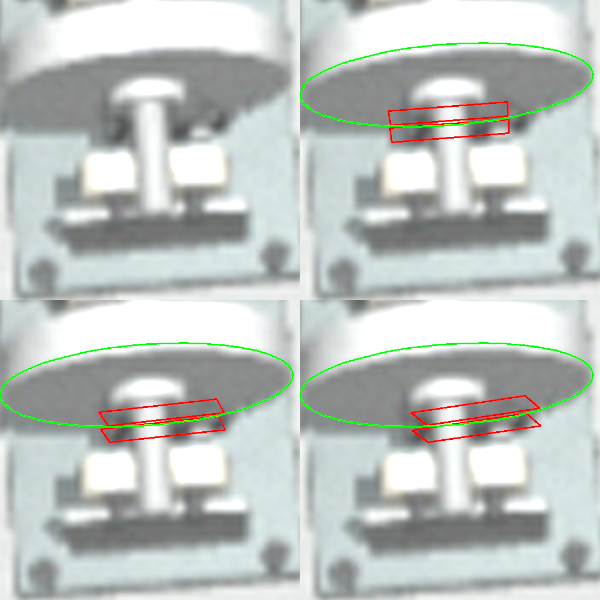

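View pics/wt_sc.png

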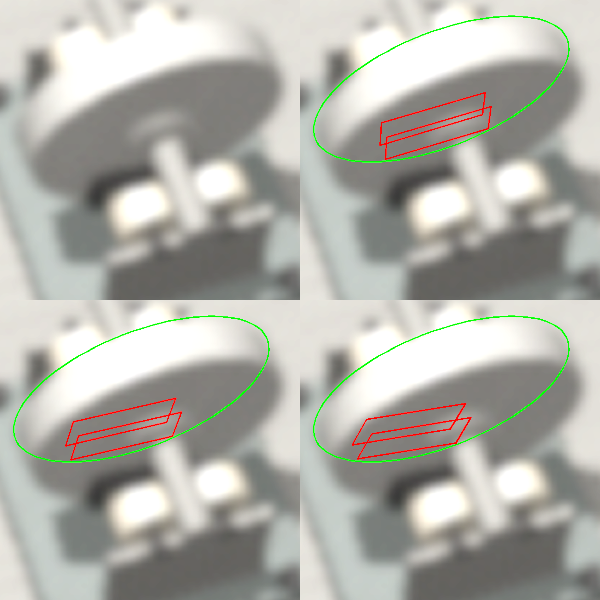

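Run:
```python
from h import *
for c,xf,(x,y),w in(("top",-1,(328,200),16),("scene",1,(340,312),18)):
    im=np.mean([read_camera(c)[:,:,::-1].astype(float) for _ in range(10)],0)
    np.save(f"pics/avg_{c}.npy",im)
    im=np.clip((im-20)*2.2,0,255).astype(np.uint8)
    r=[]
    for a in(None,3,9,15):
        o=cv2.resize(im[y-w:y+w,x-w:x+w],(390,390),interpolation=cv2.INTER_CUBIC);k=390/(2*w)
        if a is not None:
            A=np.radians(a);d=np.array([0,-np.sin(A),-np.cos(A)]);t=np.array([0,np.cos(A),-np.sin(A)])
            for xo in(.008,.014):
                L=[np.array([xo*xf,0,0])+d*q+t*s for q,s in((.024,-.02),(.024,.02),(.042,.02),(.042,-.02),(.024,-.02))]
                P=proj(c,fr(.5410,.0005,.075,.0465,L));cv2.polylines(o,[((P-[x-w,y-w]+.5)*k-.5).round().astype(int)],False,(0,0,255),1)
            th=np.linspace(0,2*np.pi,90);P=proj(c,fr(.5410,.0005,.075,.0465,np.c_[0*th+.008*xf,.048*np.cos(th),.048*np.sin(th)]))
            cv2.polylines(o,[((P-[x-w,y-w]+.5)*k-.5).round().astype(int)],False,(0,255,0),1)
        r.append(o[:300])
    cv2.imwrite(f"pics/w2_{c}.png",np.vstack([np.hstack(r[:2]),np.hstack(r[2:])]))
print(get_state()['time'])
```

```text
19.6
```

View pics/w2_top.png

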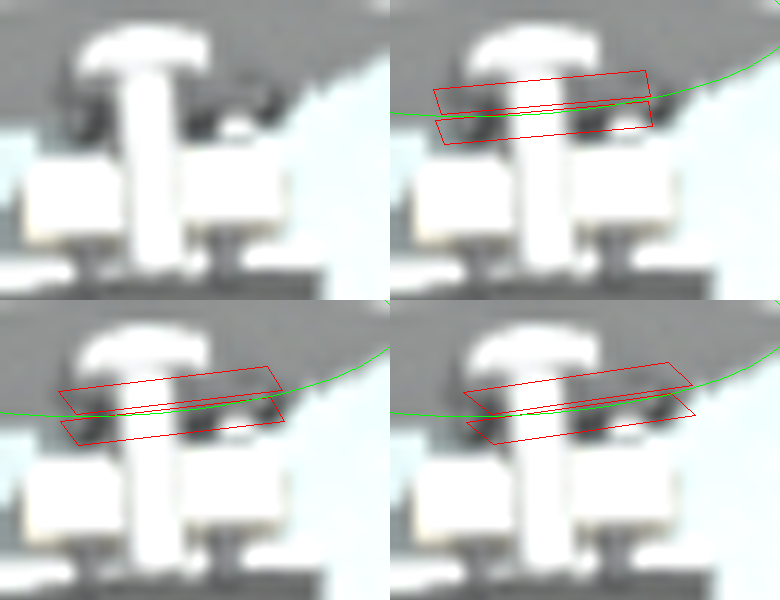

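View pics/w2_scene.png

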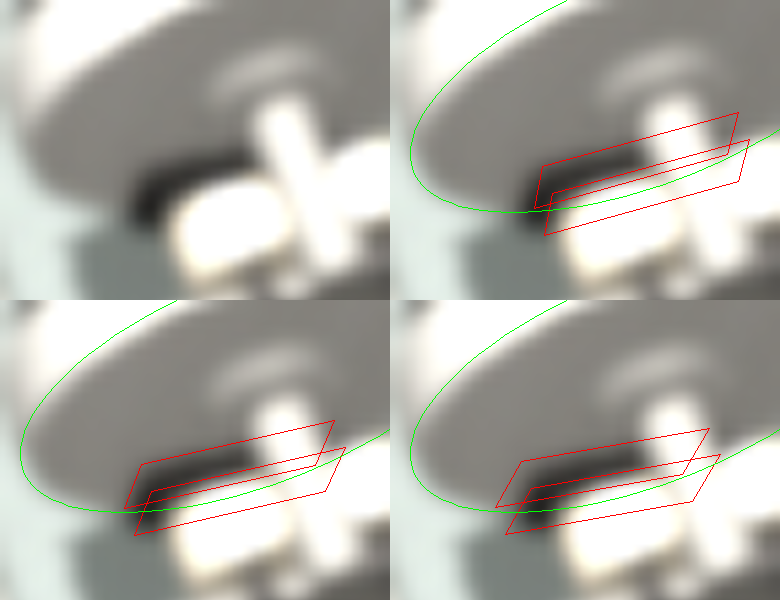

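Run:
```python
from h import *
c,xf,(x,y),w="top",-1,(326,196),20
im=np.load("pics/avg_top.npy");im=np.clip(im*1.3,0,255).astype(np.uint8)
r=[]
for Y,a in((0.0005,6),(0.0005,12),(-.0005,6),(-.0005,12)):
    k=390/(2*w);o=cv2.resize(im[y-w:y+w,x-w:x+w],(390,390),interpolation=cv2.INTER_CUBIC)
    pl=lambda L,col:cv2.polylines(o,[((proj(c,fr(.541,Y,.075,.0465,L))-[x-w,y-w]+.5)*k-.5).round().astype(int)],False,col,1)
    A=np.radians(a);d=np.array([0,-np.sin(A),-np.cos(A)]);t=np.array([0,np.cos(A),-np.sin(A)])
    for xo in(.008,.014): pl([np.array([xo*xf,0,0])+d*q+t*s for q,s in((.024,-.02),(.024,.02),(.042,.02),(.042,-.02),(.024,-.02))],(0,0,255))
    for xo in(-.008,.008):
        th=np.linspace(0,2*np.pi,90);pl(np.c_[0*th+xo,.048*np.cos(th),.048*np.sin(th)],(0,255,0))
    for q in(-.006,.006): pl([(-.05,q,0),(-.013,q,0)],(255,0,0));pl([(.05,q,0),(.013,q,0)],(255,0,0))
    pl(np.c_[0*th-.013,.013*np.cos(th),.013*np.sin(th)],(255,0,255))
    r.append(o[:300])
cv2.imwrite("pics/w3.png",np.vstack([np.hstack(r[:2]),np.hstack(r[2:])]))
```

```text
(no output)
```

View pics/w3.png

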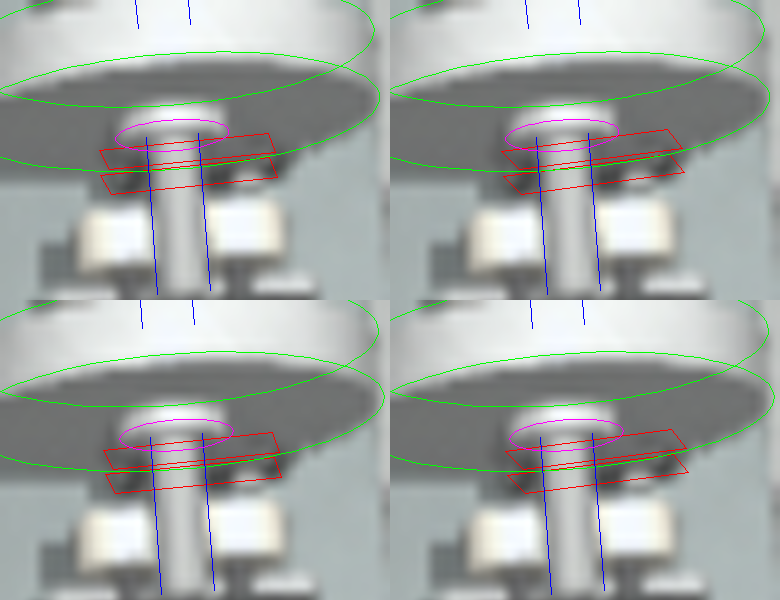

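The top overlay, the scene overlay and the network points all put the weight about 8–10° from straight down, inside the 15° limit. The wheel is static and seated, and the gripper is clear, so I hand in.

```bash
python3 -c "
from cell import *
print(hand_in())"
```

```text
the job is handed in; nothing more can be done
None
```

I lifted the weighted wheel out of its cradle, set it on the grey roller stand and let go. It swung down and came to rest with its weights lowermost. I handed the job in at about 19.6 s of the 40 s; no verdict was reported.

- **Lowering:** The shaft touched the +y rollers about 1.5 mm early, with about 4 N sideways. I shifted the wheel toward −y before opening the gripper. It was lowered in 1 mm steps, so it was not dropped.
- **Position:** The networks put the wheel's centre at about (0.541, 0.001, 0.075). My estimate of the seat is (0.5405, 0.000, 0.075). The shaft looks aligned with the stand in both views.
- **At rest:** Pictures taken about 1.4 s apart differed by no more than 8 grey levels.
- **Other objects:** The plain wheel shows no movement beyond measurement noise. The gripper was about 0.2 m to the side, touching nothing.
- **Weight angle:** The weights are not exactly straight down. Overlays in both cameras and the network points put them about 8–10° off, toward −y, inside the 15° limit. The measurement is uncertain by about 2–3°, and I left it rather than risk nudging the wheel.

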